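# Stir the moisture beads for the equipment rack

## Robot

A 6-joint arm with a two-finger parallel gripper is mounted at the origin on the work surface. World frame = base frame: x ahead of the robot, y to its left, z up, the work surface at z = 0. Lengths are in mm, angles in rad, forces in N, time in s.
With the tool pointing down it reaches from about 275 to 1000 mm from the base axis. Payload 8.4 kg.
Tool frame: the origin (TCP) lies between the finger pads; the fingertips stand r.finger_overhang ahead of it and the grasp point (between the pads) is the TCP (r.finger_overhang is the distance from the TCP to the fingertips, in mm); z points along the fingers, y is the line along which they close (so a half turn about z gives the same grasp; the last joint's range is limited). The gripper opens to 85 mm and grips with 20 to 120 N. Pads are 22 mm wide; open, the fingers measure 114 mm over their backs; the gripper's body (76 mm by 85 mm) begins 54 mm behind the grasp point. The pads swing forward as they close: fully open they stand 13 mm farther back than shut.
Start: joints at [1.249, 0.353, 1.633, -0, 1.155, -0.002], TCP at [196.484, 593.314, 250.281] pointing down, gripper open.
Joint ranges: [-2.63, 2.63], [-0.92, 2.1], [0.06, 2.66], [-1.3, 4.44], [0, 2.69], [-3.02, 3.02]. Speed limits (rad/s): [2.22, 2.22, 2.79, 3.14, 3.14, 3.14].

## Interface

Orientations are given as [roll, pitch, yaw] about the fixed x, y, z axes, in that order (R = Rz(yaw) Ry(pitch) Rx(roll)).
In Python, from rig import r, cams, sign_off gives the robot as it stands.
- The arm moves only by the shell command python3 -m crank 'ROWS' [FORCE]. ROWS is JSON, a list of rows, each a list of 7 numbers: the shift along the tool's x, y, z in m, then the turn, a rotation vector about the tool's x, y, z in rad, then the closure, from 0 (fully open) to 1 (shut). In form: [[dx, dy, dz, ax, ay, az, gripper], ...]. A call has 1 to 5 rows; each row is the pose to reach, as a shift and turn from the pose commanded when the call began, along the tool's axes at that moment; what a row does not reach only later rows make up. A row lasts 1/10 s, in which the tool goes at most 50 mm and 8.59 degrees, less where a joint would pass 70% of its speed; a pose out of reach is approached as far as the arm can. A call with a gripper value outside its range is refused whole. The fingers move at their own pace and stop on an object; FORCE is the grip in N (left out, the last holds). Time passes only in rows, so rows that repeat a pose let the fingers close. It gives the time, the measured TCP pose, the force, the opening and the grip force at its end, in the units of the state.
- r.sense(): the state, without advancing time (a new reading comes with each control period).
- cams.grab_frame(name): name is "scene" or "top"; returns a dict with "image" (400x640x3 uint8, red, green, blue), "fx", "fy", "cx", "cy" (pixels), "position" and "orientation" of the camera in the world. Camera axes: x right, y down, z forward; pixel columns grow to the right and rows downward; lengths in mm; the calibration is good to about 2 mm. A picture is of the moment at which its call begins. There is no depth.
- sign_off(): hands the job in; it is judged then, once.
The state is a dict: "clock": time; "qpos": joint angles; "qvel": joint speeds; "joint_efforts": joint torques, N m; "eef_pos": TCP position; "tcp_rot": TCP orientation; "contact_force": force on the tool from outside, world axes, zero at the start; "wrist_torque": the same for the moment, N m; "opening": opening from 0.0 (shut) to 1.0 (fully open); "grasp_force": force on a finger pad.
Only numpy, scipy, OpenCV 4.12 (cv2) and the standard library are available. Lean on these libraries where they do the work, as an engineer would, in place of code of your own. Each camera call takes 0.05 s, during which the arm holds its last target. There are 200 camera calls.

## Task

In the moisture-absorber pot for the equipment rack, fresh orange beads lie heaped on older green ones. Take the stirring rod from its forked stand and, with its tip low among the beads, stir in wide circles all one way for at least three full turns; then go on, low or higher up, until no bead lies on another and all are down on the pot's floor. Touch the beads with the rod only, keep them all in the pot, leave the pot upright in its place and the other things on the bench alone, then hang the rod back upright in the stand's slot by its collar and let go.

Things in the scene. Friction and masses are not known exactly. Their poses are not given: they have to be found in the camera images.
- pot: round white ceramic pot, loose, about 0.9 kg: 56 mm tall, outer diameter 130, inner 120 mm, flat inner floor 6 mm above its origin (centre of its underside, z up). At the start 4 green beads stand on its floor in a ring (centres 26 mm from the axis), 4 orange ones lie on top, each bridging two green; within 14 mm of the axis it is clear, so the rod can go down there
- stirrer: stirring rod, 70 g, 146 mm long: shaft 12 mm diameter, black collar (32 mm diameter, 6 mm thick, underside 80 mm above the tip), then a red flat handle from 86 to 146 mm above the tip, 18 mm thick along the rod's y, 30 mm wide along its x; pinch it from above across y. Origin at the lower tip, z up the rod. Hangs upright in the stand, x along the stand's x within 0.06 rad
- stirrer_collar (a point): centre of the underside of the rod's collar, 80 mm above the tip. Hold the handle firmly: jammed beads can push back on the tip with several newtons and tilt a loosely held rod
- stand_seat (a point): the place for the rod: in the slot, level with the tines' top faces, 100 mm above the stand's origin. The hanging rod's collar underside rests here and its tip is then 20 mm above the table
- stand: blue fork on a dark base plate (110 x 90 x 8 mm), fixed. Two level tines (14 wide, 8 thick, tops 100 mm above the table), an 18 mm slot between them, run along its x from 24 mm in front (-x) of the seat to a post 20 mm behind it. Slot open above and to the front, roughly facing the robot; lips 3 mm high on the tines' front ends: lift the collar over them. Origin at table height under the seat
- orange0: orange chunky barrel bead, 24 mm diameter, 18 mm tall, 14 g, smooth and slippery (friction about 0.2); origin at its centre, z along its axis
- orange1: orange chunky barrel bead, 24 mm diameter, 18 mm tall, 14 g, smooth and slippery (friction about 0.2); origin at its centre, z along its axis
- orange2: orange chunky barrel bead, 24 mm diameter, 18 mm tall, 14 g, smooth and slippery (friction about 0.2); origin at its centre, z along its axis
- orange3: orange chunky barrel bead, 24 mm diameter, 18 mm tall, 14 g, smooth and slippery (friction about 0.2); origin at its centre, z along its axis
- green0: green chunky barrel bead, 24 mm diameter, 18 mm tall, 14 g, smooth and slippery (friction about 0.2); origin at its centre, z along its axis
- green1: green chunky barrel bead, 24 mm diameter, 18 mm tall, 14 g, smooth and slippery (friction about 0.2); origin at its centre, z along its axis
- green2: green chunky barrel bead, 24 mm diameter, 18 mm tall, 14 g, smooth and slippery (friction about 0.2); origin at its centre, z along its axis
- green3: green chunky barrel bead, 24 mm diameter, 18 mm tall, 14 g, smooth and slippery (friction about 0.2); origin at its centre, z along its axis
- tape_roll: bystander: blue roll of tape lying flat, 90 mm diameter, 24 mm tall, origin under its centre
- screwdriver: bystander: screwdriver lying on the bench, about 200 mm long along its x
- cleaner_can: bystander: upright spray can, 52 mm diameter, 130 mm tall, origin under its centre
Not all that is in view belongs to the job. Leave any white look-alike of the stand alone.

How it is judged:
By the outcome, as a careful person would: the job done as asked, in the order asked, and still so for the second after the job is handed in, with the robot touching nothing.
It also fails if it takes over 70 s, if anything falls off the work surface, if the arm or the gripper's body presses on something with over 40 N, if the wrist force passes 120 N, or if a joint passes its speed limit or range.

## Working session

There is one attempt and no reset: what is moved stays moved. The work goes in short steps, Python scripts to look and compute and a shell command to move; the robot and the scene stay as the last step left them, time stands still between calls to the robot, and variables do not carry over. Pictures are saved under pics/ and viewed, at most 10 in all, crops included, and the job is handed in when it is done.

```bash
ls; mkdir -p pics; cat > h.py <<'E'
import numpy as np,cv2
from scipy.spatial.transform import Rotation as R
from rig import r,cams,sign_off
def Rm(o):
    o=np.array(o,float)
    if o.shape==(3,3): return o
    return R.from_euler('xyz',o).as_matrix() if o.size==3 else R.from_quat(o).as_matrix()
def ray(f,u,v):
    d=Rm(f['orientation'])@np.array([(u-f['cx'])/f['fx'],(v-f['cy'])/f['fy'],1]); return np.array(f['position'],float),d
def onz(f,u,v,z):
    p,d=ray(f,u,v); return p+d*(z-p[2])/d[2]
def proj(f,P):
    c=Rm(f['orientation']).T@(np.array(P,float)-np.array(f['position'],float)); return f['fx']*c[0]/c[2]+f['cx'],f['fy']*c[1]/c[2]+f['cy']
def save(f,n): cv2.imwrite('pics/'+n,f['image'][:,:,::-1])
E
python3 - <<'E'
from h import *
for n in('top','scene'):
    f=cams.grab_frame(n); save(f,n+'0.png'); np.save(n+'0.npy',f,allow_pickle=True); print(n,f['position'],f['orientation'],f['fx'],f['cx'],f['cy'])
s=r.sense();print(s['eef_pos'],s['tcp_rot'],s['clock'],r.finger_overhang,s['contact_force'])
E
```

```text
pics
top [ 430.12377597  -27.73783031 1232.4859    ] [-2.99202057 -0.00482297 -1.59305786] 411.7100942344298 319.89479600281544 198.10733824830558
scene [1200.39129131 -369.18677662 1198.21428137] [-2.60103989  0.01178397  1.05073285] 512.2216203882389 321.75989695837717 202.0119589655161
[196.34976622 592.93655057 249.63742294] [-3.14037418e+00  5.94760076e-06  2.82184462e+00] 0.1 19.0 [-0.90955652 -0.38650723 -0.17317346]
```

View pics/top0.png

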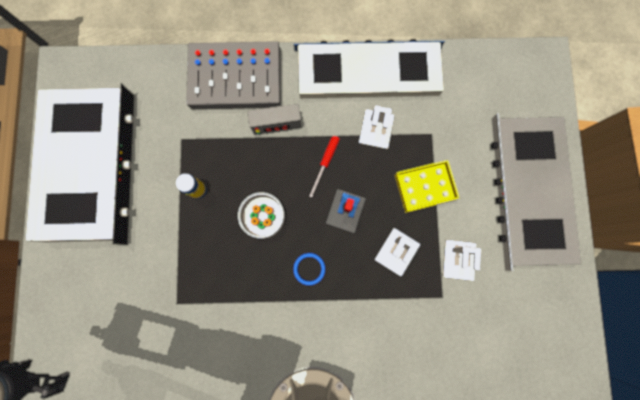

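View pics/scene0.png

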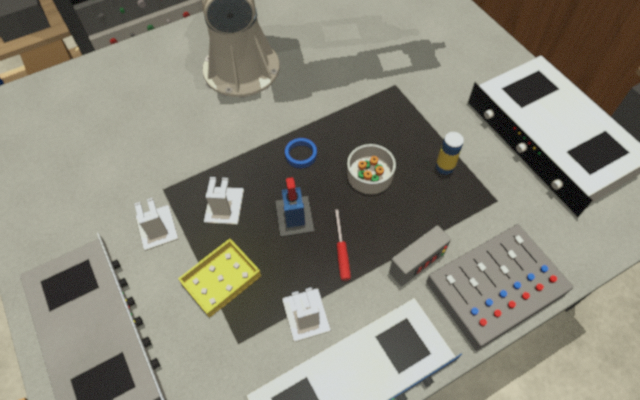

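Top view: the pot with its beads is at (261,216). The blue fork with the red handle is at (347,208). White forks at (377,127), (398,251) and (462,260) are look-alikes, since they are white and hold no rod. The blue fork on the dark plate with the red-handled rod fits the description. I'll confirm it in a crop and measure.

```bash
python3 - <<'E'
from h import *
T=np.load('top0.npy',allow_pickle=True).item();S=np.load('scene0.npy',allow_pickle=True).item()
a=T['image'][170:260,230:380];b=S['image'][130:250,265:405]
a=cv2.resize(a,None,fx=4,fy=4,interpolation=3)[:, :];b=cv2.resize(b,None,fx=3.4,fy=3,interpolation=3)
c=np.zeros((360+0,600,3),np.uint8);c=a
out=np.zeros((600,800,3),np.uint8);out[:300,:500]=cv2.resize(T['image'][170:260,230:380],(500,300),interpolation=3);out[300:600,:350]=cv2.resize(S['image'][130:250,265:405],(350,300),interpolation=3)
out[300:600,360:760]=cv2.resize(T['image'][180:240,315:395],(400,300),interpolation=3)
cv2.imwrite('pics/crop.png',out[:,:,::-1])
def blobs(f,box,lo,hi,n,mina=6):
    x0,y0,x1,y1=box;h=cv2.cvtColor(f['image'],cv2.COLOR_RGB2HSV)[y0:y1,x0:x1]
    m=cv2.inRange(h,lo,hi); k,_,st,c=cv2.connectedComponentsWithStats(m)
    for i in range(1,k):
        if st[i,4]>=mina:
            pts=np.argwhere(cv2.compare(_,i,0)>0) if 0 else np.argwhere(_==i)[:,::-1]
            print(n,st[i,4],(c[i]+[x0,y0]).round(1),'box',st[i,:4]+[x0,y0,0,0],cv2.minAreaRect((pts+[x0,y0]).astype(np.float32)))
tb=(322,182,375,240);sb=(265,170,320,245)
for f,bx,n in((T,tb,'T'),(S,sb,'S')):
    blobs(f,bx,(0,120,90),(8,255,255),n+'red');blobs(f,bx,(100,110,50),(125,255,255),n+'blue')
    blobs(f,bx,(0,0,60),(180,60,130),n+'plate',100)
h=(230,180,295,250)
blobs(T,h,(0,0,150),(180,60,255),'Tpot',100)
blobs(S,(335,135,405,205),(0,0,120),(180,60,255),'Spot',100)
E
```

```text
Tred 64 [348.  205.4] box [344 200   8  11] ((347.5, 205.0), (10.0, 7.0), 90.0)
Tblue 179 [348.1 203.5] box [338 193  22  24] ((347.8576354980469, 204.7664031982422), (17.685203552246094, 20.162839889526367), 19.98310661315918)
Tplate 919 [344.2 212.8] box [324 188  44  46] ((345.6471252441406, 210.53195190429688), (33.82589340209961, 40.094993591308594), 17.447187423706055)
Sred 145 [290.6 185.7] box [285 177  11  22] ((291.0769348144531, 187.3845977783203), (21.57277488708496, 9.021342277526855), 78.69007110595703)
Sblue 370 [293.4 206.8] box [282 188  22  37] ((293.1048278808594, 206.78604125976562), (36.21285629272461, 18.63508415222168), 82.40535736083984)
Splate 1840 [285.4 209.4] box [265 170  55  75] ((292.0, 207.0), (74.0, 54.0), 90.0)
Tpot 1051 [261.5 215.3] box [238 192  46  46] ((260.75, 214.74998474121094), (44.547725677490234, 45.25482940673828), 45.0)
Spot 770 [370.8 164.8] box [347 144  49  41] ((371.0, 164.0), (40.0, 48.0), 90.0)
```

View pics/crop.png

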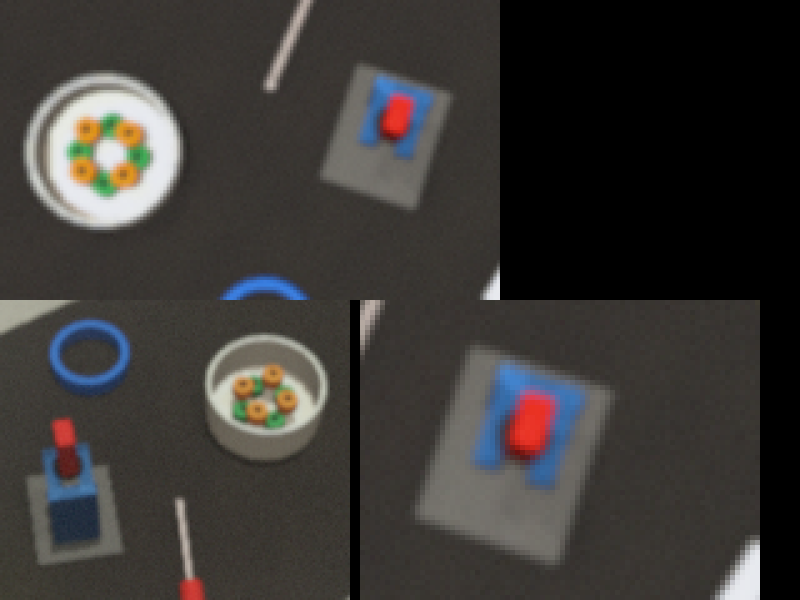

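The crop confirms it: the blue fork is on a dark plate, with the slot opening towards the image bottom (top view plate corners about (339,189), (365,198), (355,232), (326,223)) and the red handle inside. Orange beads lie on green in the pot. Next I compute positions.

```bash
python3 - <<'E'
from h import *
T=np.load('top0.npy',allow_pickle=True).item();S=np.load('scene0.npy',allow_pickle=True).item()
C=[onz(T,u,v,8)[:2] for u,v in((338.6,189.4),(365.4,198.4),(355.4,232.4),(326,223))];C=np.array(C)
print('plate',C.round(1),C.mean(0).round(1))
ax=(C[0]+C[1]-C[2]-C[3])/2; print('stand x len',np.linalg.norm(ax),'yaw',np.arctan2(ax[1],ax[0]),'w',np.linalg.norm(C[0]-C[1]))
ay=(C[0]+C[3]-C[1]-C[2])/2;print('yaw from y',np.arctan2(-ay[0],ay[1]))
def cent(f,box,vmin):
    x0,y0,x1,y1=box;i=f['image'][y0:y1,x0:x1].astype(int);m=(i[...,0]>vmin)&(i[...,1]<90)&(i[...,2]<90)
    p=np.argwhere(m)[:,::-1]+[x0,y0];q=cv2.minAreaRect(p.astype(np.float32));return p.mean(0),len(p),q
def tri(a,b):
    p,d=ray(T,*a);q,e=ray(S,*b);d/=np.linalg.norm(d);e/=np.linalg.norm(e)
    s=np.linalg.lstsq(np.c_[d,-e],q-p,rcond=None)[0];A=p+d*s[0];B=q+e*s[1];return (A+B)/2,np.linalg.norm(A-B)
for v in(150,190,215):
    a=cent(T,(330,182,375,235),v);b=cent(S,(270,165,320,210),v);print(v,a,b)
    print(onz(T,*a[0],166),onz(S,*b[0],166),tri(a[0],b[0]))
print('pot T',onz(T,260.75,214.75,56),onz(T,261.5,215.3,30))
# scene rim ellipse
h=cv2.cvtColor(S['image'],cv2.COLOR_RGB2HSV)
print('proj pot to scene', proj(S,onz(T,260.75,214.75,56)))
pc=onz(T,260.75,214.75,56)
ring=np.array([proj(S,pc+[65*np.cos(t),65*np.sin(t),0]) for t in np.linspace(0,6.28,60)]);print('scene rim pred bbox',ring.min(0),ring.max(0))
ring=np.array([proj(T,pc+[65*np.cos(t),65*np.sin(t),0]) for t in np.linspace(0,6.28,60)]);print('top rim pred bbox',ring.min(0),ring.max(0))
print('orient can/tape', onz(T,185,183,130),onz(T,309,269,24))
# beads
for lo,hi,z in(((5,120,120),(22,255,255),51),((40,80,60),(85,255,255),24)):
    m=cv2.inRange(cv2.cvtColor(T['image'],cv2.COLOR_RGB2HSV)[190:240,238:285],lo,hi);k,_,st,c=cv2.connectedComponentsWithStats(m)
    for i in range(1,k):
        if st[i,4]>4: print(st[i,4],onz(T,*(c[i]+[238,190]),z).round(1))
E
```

```text
plate [[ 639.8  -94.8]
 [ 610.6 -174.6]
 [ 509.2 -140.9]
 [ 539.1  -54.3]] [ 574.7 -116.2]
stand x len 107.70567620202601 yaw -0.35162259953589153 w 85.01490294931288
yaw from y -0.34097823695892093
150 (array([348.72857143, 204.5       ]), 70, ((348.5, 204.0), (10.0, 7.0), 90.0)) (array([290.04109589, 182.67123288]), 73, ((290.0294189453125, 182.61766052246094), (10.429031372070312, 7.033533096313477), 75.96376037597656))
[ 572.16715093 -111.44899272  166.        ] [ 571.17377861 -110.87118432  166.        ] (array([ 572.00517007, -111.28073083,  167.40692678]), np.float64(0.1263055980803251))
190 (array([349.       , 204.1754386]), 57, ((348.9499816894531, 204.15000915527344), (5.692099571228027, 9.803058624267578), 18.43494987487793)) (array([290.14285714, 182.54761905]), 42, ((290.19232177734375, 182.46153259277344), (7.648529052734375, 5.295135498046875), 78.69007110595703))
[ 573.00763035 -112.18679221  166.        ] [ 570.98339847 -110.49265018  166.        ] (array([ 572.73592466, -111.6063027 ,  169.12263459]), np.float64(0.7280173801874614))
215 (array([349.        , 203.83333333]), 48, ((349.050048828125, 203.85000610351562), (5.0596442222595215, 9.17060375213623), 18.43494987487793)) (array([nan, nan]), 0, ((0.0, 0.0), (0.0, 0.0), 0.0))
 ** On entry to DLASCL parameter number  4 had an illegal value
 ** On entry to DLASCL parameter number  4 had an illegal value
 ** On entry to DLASCL parameter number  4 had an illegal value
 ** On entry to DLASCL parameter number  4 had an illegal value
 ** On entry to DLASCL parameter number  5 had an illegal value
 ** On entry to DLASCL parameter number  4 had an illegal value<stdin>:9: RuntimeWarning: Mean of empty slice.
  ret = um.true_divide(
Traceback (most recent call last):
numpy.linalg.LinAlgError: SVD did not converge in Linear Least Squares
```

```bash
python3 - <<'E'
from h import *
T=np.load('top0.npy',allow_pickle=True).item();S=np.load('scene0.npy',allow_pickle=True).item()
pc=onz(T,260.75,214.75,56);print('pot T',pc)
for f,n in((S,'S'),(T,'T')):
    ring=np.array([proj(f,pc+[65*np.cos(t),65*np.sin(t),0]) for t in np.linspace(0,6.28,60)]);print(n,'rim pred bbox',ring.min(0),ring.max(0))
print('can/tape', onz(T,185,183,130),onz(T,309,269,24))
for lo,hi,z in(((5,120,120),(22,255,255),51),((40,80,60),(85,255,255),24)):
    m=cv2.inRange(cv2.cvtColor(T['image'],cv2.COLOR_RGB2HSV)[190:240,238:285],lo,hi);k,_,st,c=cv2.connectedComponentsWithStats(m);Q=[]
    for i in range(1,k):
        if st[i,4]>4: Q.append(onz(T,*(c[i]+[238,190]),z)[:2]);print(st[i,4],Q[-1].round(1))
    print(np.mean(Q,0),cv2.minEnclosingCircle(np.array(Q,np.float32)))
# blue tines in top view, at z=100
i=cv2.inRange(cv2.cvtColor(T['image'],cv2.COLOR_RGB2HSV)[182:240,322:375],(100,100,90),(125,255,255));p=np.argwhere(i)[:,::-1]+[322,182]
P=np.array([onz(T,*q,100)[:2] for q in p]);y=-0.345;ex=np.array([np.cos(y),np.sin(y)]);ey=np.array([-ex[1],ex[0]])
d=P-[572,-111.5];X=d@ex;Y=d@ey;print('X',np.percentile(X,[0,3,97,100]),'Y',np.percentile(Y,[0,3,97,100]))
g=X<-8;print('front tines Y',np.sort(Y[g]).round(1))
# moves
s=r.sense();Rt=Rm(s['tcp_rot']);print(Rt.round(3))
g=np.array([572,-111.5,240]);print('tool shift',Rt.T@(g-np.array(s['eef_pos'])))
E
```

```text
pot T [562.60693065 133.44777652  56.        ]
S rim pred bbox [346.66502432 145.44460765] [394.62736405 184.67917471]
T rim pred bbox [238.07752984 192.40804134] [283.40201354 237.45265536]
can/tape [645.53238983 328.99150618 130.        ] [405.38755335  -1.49004006  24.        ]
42 [580.7 147.6]
44 [577.1 111.9]
43 [545.9 151.1]
44 [541.4 115.8]
[561.27020147 131.61364399] ((561.1830444335938, 131.53118896484375), 25.305889129638672)
22 [588.7 132.8]
25 [567.  159.2]
30 [560.  106.5]
31 [536.1 138.1]
[562.97916246 134.1440932 ] ((562.2908325195312, 133.02670288085938), 26.63943099975586)
X [-20.12432888 -17.79259116  36.68606215  37.64367725] Y [-25.01307979 -22.62852394  22.47286125  24.18455773]
front tines Y [-22.  -21.2 -20.3 -20.2 -19.4 -18.5 -17.7 -17.6 -16.8 -15.9 -15.1 -15.
 -14.1 -13.3 -12.4 -12.4 -11.6 -11.5 -10.7  -9.8   9.4  10.3  11.2  11.2
  12.1  12.9  13.8  14.7  14.7  15.5  16.4  17.3  17.3  18.2  19.   19.9
  19.9  20.8  21.7  22.5]
[[-0.949  0.314 -0.   ]
 [ 0.314  0.949 -0.001]
 [-0.    -0.001 -1.   ]]
tool shift [-578.033906   -550.64262632   10.31181077]
```

```bash
for i in 1; do
python3 -m crank '[[-0.033,-0.0315,0,0,0,0.005,0],[-0.066,-0.063,0,0,0,0.01,0],[-0.099,-0.0945,0,0,0,0.015,0],[-0.132,-0.126,0,0,0,0.02,0],[-0.165,-0.1575,0,0,0,0.025,0]]' 100
python3 -m crank '[[-0.033,-0.0315,0,0,0,0,0],[-0.066,-0.063,0,0,0,0,0],[-0.099,-0.0945,0,0,0,0,0],[-0.132,-0.126,0,0,0,0,0],[-0.165,-0.1575,0,0,0,0,0]]'
python3 -m crank '[[-0.033,-0.0315,0,0,0,0,0],[-0.066,-0.063,0,0,0,0,0],[-0.099,-0.0945,0,0,0,0,0],[-0.132,-0.126,0,0,0,0,0],[-0.165,-0.1575,0,0,0,0,0]]'
done
cat > t.py <<'E'
from h import *
import sys
s=r.sense();Rt=Rm(s['tcp_rot']);g=np.array([float(a) for a in sys.argv[1:4]])
print('t',s['clock'],'pos',np.round(s['eef_pos'],1),'shift',(Rt.T@(g-np.array(s['eef_pos']))).round(1),'ytool',np.arctan2(Rt[1,1],Rt[0,1]).round(3),'F',np.round(s['contact_force'],1),'M',np.round(s['wrist_torque'],2),'op',s['opening'],'g',s['grasp_force'], 'tilt',Rt[:2,2].round(4))
E
python3 t.py 572 -111.5 200
```

```text
clock: 0.6
eef_pos: [304.0, 390.1, 250.0]
tcp_rot: [-3.141, 0.0, 2.797]
contact_force: [0.2, 0.8, -0.4]
opening: 0.999
grasp_force: 0.0
clock: 1.1
eef_pos: [406.0, 186.1, 250.2]
tcp_rot: [3.142, 0.0, 2.797]
contact_force: [1.5, 0.7, -0.4]
opening: 0.997
grasp_force: 0.0
clock: 1.6
eef_pos: [508.1, -18.0, 250.2]
tcp_rot: [3.142, -0.0, 2.797]
contact_force: [0.9, 0.4, 0.5]
opening: 0.998
grasp_force: 0.0
t 1.6 pos [508.1 -18.  250.2] shift [-91.8 -66.4  50.2] ytool 1.226 F [0.9 0.4 0.5] M [-0.01 -0.05  0.04] op 0.9975696182761611 g 0.0 tilt [-0.0001  0.0001]
```

```bash

python3 -m crank '[[-0.03,-0.022,0,0,0,0,0],[-0.06,-0.044,0,0,0,0,0],[-0.092,-0.0665,0,0,0,0,0],[-0.092,-0.0665,0.04,0,0,0,0],[-0.092,-0.0665,0.08,0,0,0,0]]'
python3 -m crank '[[0,0,0.02,0,0,0,0],[0,0,0.038,0,0,0,0],[0,0,0.038,0,0,0,0]]'
python3 t.py 572 -111.5 132
python3 -m crank '[[0,0,0,0,0,0,1],[0,0,0,0,0,0,1],[0,0,0,0,0,0,1],[0,0,0,0,0,0,1],[0,0,0,0,0,0,1]]' 100
python3 -m crank '[[0,0,0,0,0,0,1],[0,0,0,0,0,0,1],[0,0,0,0,0,0,1]]' 100
python3 t.py 572 -111.5 132
```

```text
clock: 2.1
eef_pos: [573.0, -111.1, 169.9]
tcp_rot: [3.141, 0.003, 2.795]
contact_force: [1.1, 0.1, -0.2]
opening: 1.0
grasp_force: 0.0
clock: 2.4
eef_pos: [569.8, -109.4, 129.5]
tcp_rot: [-3.141, -0.005, 2.797]
contact_force: [-0.3, 0.4, -0.1]
opening: 0.996
grasp_force: 0.0
t 2.4 pos [ 569.8 -109.4  129.5] shift [-2.7 -1.2 -2.5] ytool 1.226 F [-0.3  0.4 -0.1] M [-0.    0.03 -0.04] op 0.9958175708751692 g 0.0 tilt [-0.0052  0.001 ]
clock: 2.9
eef_pos: [572.3, -109.9, 133.2]
tcp_rot: [3.141, 0.001, 2.797]
contact_force: [-0.6, -0.3, 2.5]
opening: 0.202
grasp_force: 97.3
clock: 3.2
eef_pos: [572.3, -109.8, 133.2]
tcp_rot: [3.141, 0.001, 2.797]
contact_force: [-1.2, 0.8, 6.1]
opening: 0.197
grasp_force: 97.4
t 3.2 pos [ 572.3 -109.8  133.2] shift [-0.3 -1.7  1.2] ytool 1.226 F [-1.2  0.8  6.1] M [0.06 0.19 0.03] op 0.19721048442120254 g 97.35008239746094 tilt [ 0.0012 -0.0002]
```

```bash

python3 -m crank '[[0,0,-0.01,0,0,0,1],[0,0,-0.03,0,0,0,1],[0,0,-0.06,0,0,0,1],[0,0,-0.1,0,0,0,1],[0,0,-0.1,0,0,0,1]]'
python3 t.py 562 132.7 233
python3 - <<'E'
from h import *
T=cams.grab_frame('top');S=cams.grab_frame('scene')
P=proj(S,r.sense()['eef_pos']);print(P)
o=np.zeros((480,800,3),np.uint8);u,v=int(P[0]),int(P[1])
o[:,:400]=cv2.resize(S['image'][v-30:v+66,u-40:u+40],(400,480),interpolation=3)
Q=proj(T,[572,-111,100]);a,b=int(Q[0]),int(Q[1]);o[:,400:]=cv2.resize(T['image'][b-48:b+48,a-40:a+40],(400,480),interpolation=3)
cv2.imwrite('pics/lift.png',o[:,:,::-1]);print(u-40,v-30,a-40,b-48)
E
```

```text
clock: 3.7
eef_pos: [574.7, -110.3, 238.2]
tcp_rot: [3.14, 0.009, 2.797]
contact_force: [-0.3, -0.5, -0.1]
opening: 0.201
grasp_force: 97.4
t 3.7 pos [ 574.7 -110.3  238.2] shift [ 94.1 224.4   4.7] ytool 1.226 F [-0.3 -0.5 -0.1] M [-0.05 -0.03  0.02] op 0.20133835943826944 g 97.37229108810425 tilt [ 0.0086 -0.0017]
(np.float64(288.7583747948378), np.float64(166.69671001008857))
248 136 306 159
```

View pics/lift.png

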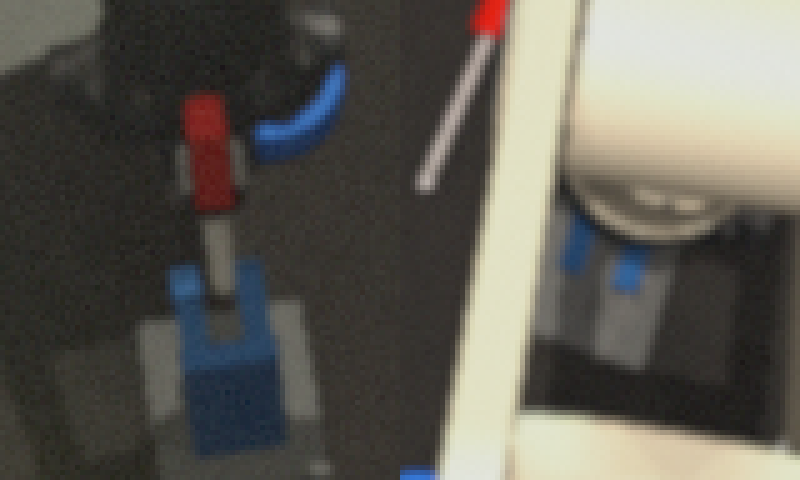

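The left view shows the rod held upright at crop (220,200–290), its tip just above the fork slot, which is centred near (218,290). On to the pot.

```bash

python3 -m crank '[[0.015,0.035,0,0,0,0,1],[0.032,0.077,0,0,0,0,1],[0.049,0.119,0,0,0,0,1],[0.066,0.161,0,0,0,0,1],[0.08,0.195,0,0,0,0,1]]'
python3 -m crank '[[0.009,0.02,0,0,0,0,1],[0.012,0.03,0,0,0,0,1],[0.012,0.03,0,0,0,0,1],[0.012,0.03,0,0,0,0,1],[0.012,0.03,0,0,0,0,1]]'
python3 t.py 562 132.7 200
```

```text
clock: 4.3
eef_pos: [561.1, 102.8, 230.8]
tcp_rot: [-3.141, -0.002, 2.797]
contact_force: [0.1, 0.1, -0.0]
opening: 0.197
grasp_force: 97.6
clock: 4.8
eef_pos: [561.3, 131.8, 232.0]
tcp_rot: [-3.141, -0.0, 2.796]
contact_force: [0.8, -0.8, -0.0]
opening: 0.2
grasp_force: 97.6
t 4.8 pos [561.3 131.8 232. ] shift [-0.4  1.1 32. ] ytool 1.225 F [ 0.8 -0.8 -0. ] M [-0.02 -0.   -0.04] op 0.19957832897600675 g 97.63065576553345 tilt [-0.0005 -0.0005]
```

```bash

python3 -m crank '[[0,0.001,0.025,0,0,0,1],[0,0.001,0.05,0,0,0,1],[0,0.001,0.07,0,0,0,1],[0,0.001,0.085,0,0,0,1],[0,0.001,0.085,0,0,0,1]]'
python3 -m crank '[[0,0,0.008,0,0,0,1],[0,0,0.016,0,0,0,1],[0,0,0.023,0,0,0,1],[0,0,0.023,0,0,0,1]]'
python3 t.py 562 132.7 123
```

```text
clock: 5.3
eef_pos: [560.5, 132.9, 145.4]
tcp_rot: [-3.14, -0.003, 2.796]
contact_force: [0.7, -0.2, -0.3]
opening: 0.195
grasp_force: 97.6
clock: 5.7
eef_pos: [561.1, 133.9, 123.5]
tcp_rot: [-3.141, -0.001, 2.797]
contact_force: [0.7, 0.3, -1.5]
opening: 0.199
grasp_force: 97.6
t 5.7 pos [561.1 133.9 123.5] shift [-1.2 -0.9  0.5] ytool 1.226 F [ 0.7  0.3 -1.5] M [-0.01 -0.02 -0.01] op 0.19929098136739842 g 97.63042330741882 tilt [-0.0012 -0.0003]
```

```bash

python3 -m crank '[[0.007,-0.001,0,0,0,0,1],[0.0074,0.0027,0,0,0,0,1],[0.006,0.0067,0,0,0,0,1],[0.0026,0.010,0,0,0,0,1],[-0.0023,0.0117,0,0,0,0,1]]' 110 | grep -v rot
python3 -m crank '[[-0.0057,-0.0006,0,0,0,0,1],[-0.011,-0.0038,0,0,0,0,1],[-0.0147,-0.0093,0,0,0,0,1],[-0.0159,-0.0164,0,0,0,0,1],[-0.0139,-0.0238,0,0,0,0,1]]'| grep -v rot
python3 -m crank '[[0.0052,-0.0062,0,0,0,0,1],[0.013,-0.010,0,0,0,0,1],[0.0221,-0.0102,0,0,0,0,1],[0.031,-0.0064,0,0,0,0,1],[0.0379,0.001,0,0,0,0,1]]'| grep -v rot
python3 -m crank '[[0.0033,0.0101,0,0,0,0,1]]'| grep -v rot
python3 - <<'E'
from h import *
f=cams.grab_frame('scene');cv2.imwrite('pics/s1.png',cv2.resize(f['image'][120:210,320:420],(600,540),interpolation=3)[:,:,::-1])
E
```

```text
clock: 6.2
eef_pos: [568.4, 144.8, 124.6]
contact_force: [0.1, 0.3, -0.8]
opening: 0.197
grasp_force: 107.2
clock: 6.7
eef_pos: [572.7, 116.3, 124.2]
contact_force: [-0.2, -1.0, -0.6]
opening: 0.197
grasp_force: 107.3
clock: 7.2
eef_pos: [536.4, 131.5, 124.3]
contact_force: [0.4, 0.1, -0.9]
opening: 0.197
grasp_force: 107.3
clock: 7.3
eef_pos: [537.1, 142.6, 124.4]
contact_force: [0.6, -0.1, -0.1]
opening: 0.197
grasp_force: 107.3
```

View pics/s1.png

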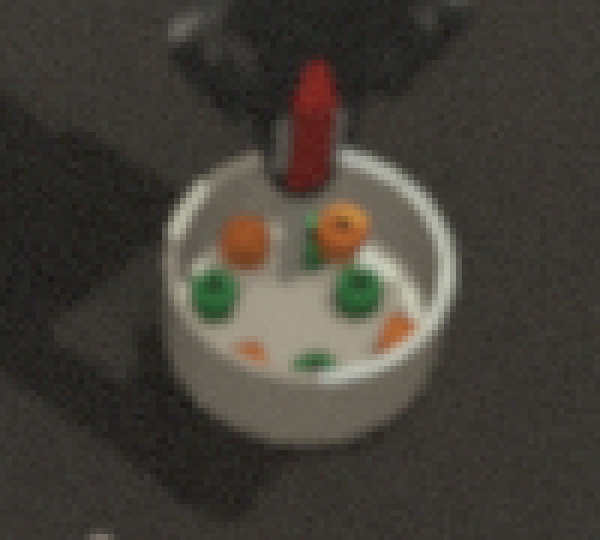

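The rod is in the pot. Beads are now spread round the floor, and only one orange, at crop (342,228), still sits on a green at (315,240). I continue the same way for more than three wide turns.

```bash

A() { :; }
python3 -m crank '[[-0.0022,0.0106,0,0,0,0,1],[-0.0086,0.0193,0,0,0,0,1],[-0.018,0.0247,0,0,0,0,1],[-0.0287,0.0259,0,0,0,0,1],[-0.039,0.0225,0,0,0,0,1]]'|grep -E 'pos|force'
python3 -m crank '[[-0.008,-0.0072,0,0,0,0,1],[-0.0124,-0.0171,0,0,0,0,1],[-0.0124,-0.0279,0,0,0,0,1],[-0.008,-0.0378,0,0,0,0,1],[0,-0.045,0,0,0,0,1]]'|grep -E 'pos|force'
python3 -m crank '[[0.0103,-0.0034,0,0,0,0,1],[0.021,-0.0022,0,0,0,0,1],[0.0304,0.0032,0,0,0,0,1],[0.0368,0.0119,0,0,0,0,1],[0.039,0.0225,0,0,0,0,1]]'|grep -E 'pos|force'
python3 -m crank '[[-0.0022,0.0106,0,0,0,0,1],[-0.0086,0.0193,0,0,0,0,1],[-0.018,0.0247,0,0,0,0,1],[-0.0287,0.0259,0,0,0,0,1],[-0.039,0.0225,0,0,0,0,1]]'|grep -E 'pos|force'
python3 -m crank '[[-0.008,-0.0072,0,0,0,0,1],[-0.0124,-0.0171,0,0,0,0,1],[-0.0124,-0.0279,0,0,0,0,1],[-0.008,-0.0378,0,0,0,0,1],[0,-0.045,0,0,0,0,1]]'|grep -E 'pos|force'
python3 -m crank '[[0.0103,-0.0034,0,0,0,0,1],[0.021,-0.0022,0,0,0,0,1],[0.0304,0.0032,0,0,0,0,1],[0.0368,0.0119,0,0,0,0,1],[0.039,0.0225,0,0,0,0,1]]'|grep -E 'pos|force'
python3 - <<'E'
from h import *
f=cams.grab_frame('scene');cv2.imwrite('pics/s2.png',cv2.resize(f['image'][120:210,320:420],(600,540),interpolation=3)[:,:,::-1])
E
```

```text
eef_pos: [583.5, 149.4, 124.2]
contact_force: [0.9, -0.4, -0.7]
grasp_force: 107.4
eef_pos: [566.0, 106.0, 124.3]
contact_force: [0.1, -0.9, 0.0]
grasp_force: 107.5
eef_pos: [537.3, 142.9, 124.4]
contact_force: [0.0, 0.3, -1.2]
grasp_force: 107.5
eef_pos: [583.5, 149.3, 124.1]
contact_force: [0.1, -0.5, 0.6]
grasp_force: 107.5
eef_pos: [565.8, 106.0, 124.2]
contact_force: [-0.6, 0.2, -0.7]
grasp_force: 107.5
eef_pos: [537.3, 142.9, 124.4]
contact_force: [0.1, 0.2, -0.2]
grasp_force: 107.5
```

View pics/s2.png

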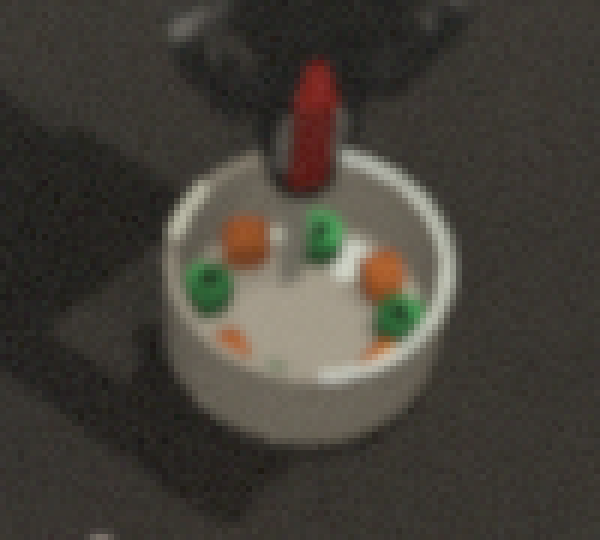

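The former stack has separated. Eight beads are visible round the wall: orange at (245,240), (383,270), (235,340), (380,350) and green at (210,287), (320,235), (398,315), (278,365). I add two more turns for margin, then return to centre and lift out.

```bash

python3 -m crank '[[-0.0022,0.0106,0,0,0,0,1],[-0.0086,0.0193,0,0,0,0,1],[-0.018,0.0247,0,0,0,0,1],[-0.0287,0.0259,0,0,0,0,1],[-0.039,0.0225,0,0,0,0,1]]'|grep -E 'contact'
python3 -m crank '[[-0.008,-0.0072,0,0,0,0,1],[-0.0124,-0.0171,0,0,0,0,1],[-0.0124,-0.0279,0,0,0,0,1],[-0.008,-0.0378,0,0,0,0,1],[0,-0.045,0,0,0,0,1]]'|grep -E 'contact'
python3 -m crank '[[0.0103,-0.0034,0,0,0,0,1],[0.021,-0.0022,0,0,0,0,1],[0.0304,0.0032,0,0,0,0,1],[0.0368,0.0119,0,0,0,0,1],[0.039,0.0225,0,0,0,0,1]]'|grep -E 'contact'
python3 -m crank '[[-0.0022,0.0106,0,0,0,0,1],[-0.0086,0.0193,0,0,0,0,1],[-0.018,0.0247,0,0,0,0,1],[-0.0287,0.0259,0,0,0,0,1],[-0.039,0.0225,0,0,0,0,1]]'|grep -E 'contact'
python3 -m crank '[[-0.008,-0.0072,0,0,0,0,1],[-0.0124,-0.0171,0,0,0,0,1],[-0.0124,-0.0279,0,0,0,0,1],[-0.008,-0.0378,0,0,0,0,1],[0,-0.045,0,0,0,0,1]]'|grep -E 'contact'
python3 -m crank '[[0.0103,-0.0034,0,0,0,0,1],[0.021,-0.0022,0,0,0,0,1],[0.0304,0.0032,0,0,0,0,1],[0.0368,0.0119,0,0,0,0,1],[0.039,0.0225,0,0,0,0,1]]'|grep -E 'contact'
python3 -m crank '[[-0.0022,0.0106,0,0,0,0,1],[-0.0086,0.0193,0,0,0,0,1],[-0.02,0.018,0,0,0,0,1],[-0.026,0.006,0,0,0,0,1],[-0.026,0,0,0,0,0,1]]'|grep -E 'contact'
python3 -m crank '[[0,0,-0.02,0,0,0,1],[0,0,-0.05,0,0,0,1],[0,0,-0.08,0,0,0,1],[0,0,-0.11,0,0,0,1],[0,0,-0.11,0,0,0,1]]'|grep -E 'contact'
python3 t.py 572.3 -109.8 233
python3 -m crank '[[-0.015,-0.035,0,0,0,0,1],[-0.032,-0.077,0,0,0,0,1],[-0.049,-0.119,0,0,0,0,1],[-0.066,-0.161,0,0,0,0,1],[-0.08,-0.195,0,0,0,0,1]]'
python3 t.py 572.3 -109.8 233
```

```text
contact_force: [0.4, -0.4, -0.4]
contact_force: [0.1, 0.8, -0.2]
contact_force: [0.2, 0.5, -0.7]
contact_force: [-0.3, -0.1, -0.3]
contact_force: [0.1, -0.7, -0.7]
contact_force: [-0.4, -0.1, 0.3]
contact_force: [0.2, 0.9, -0.3]
contact_force: [0.6, 0.2, -0.2]
t 14.4 pos [564.  132.  238.4] shift [ -89.8 -224.7    5.1] ytool 1.225 F [ 0.6  0.2 -0.2] M [ 0.04 -0.01 -0.03] op 0.19400497746319076 g 107.65637040138245 tilt [0.0061 0.0013]
clock: 14.9
eef_pos: [570.3, -80.8, 233.4]
tcp_rot: [-3.141, -0.001, 2.795]
contact_force: [1.2, -0.2, -0.6]
opening: 0.197
grasp_force: 107.7
t 14.9 pos [570.3 -80.8 233.4] shift [-11.7 -26.6   0.4] ytool 1.225 F [ 1.2 -0.2 -0.6] M [ 0.05 -0.03 -0.03] op 0.19735223798283252 g 107.65079140663147 tilt [-0.0014 -0.0002]
```

```bash

python3 -m crank '[[0,-0.005,0,0,0,0,1],[0,-0.005,0,0,0,0,1]]' >/dev/null
python3 - <<'E'
from h import *
f=cams.grab_frame('scene');t=cams.grab_frame('top')
o=np.zeros((480,800,3),np.uint8);o[:,:400]=cv2.resize(f['image'][130:202,340:400],(400,480),interpolation=3);o[:400,400:]=cv2.resize(t['image'][185:245,231:291],(400,400),interpolation=3)
cv2.imwrite('pics/s3.png',o[:,:,::-1])
E
python3 t.py 572.3 -109.8 233
```

```text
t 15.2 pos [569.3 -82.1 233.7] shift [-12.2 -25.    0.7] ytool 1.225 F [-0.4 -0.1 -0.9] M [ 0.01 -0.03  0.03] op 0.19329777977532894 g 107.68980860710144 tilt [-0.001   0.0006]
```

View pics/s3.png

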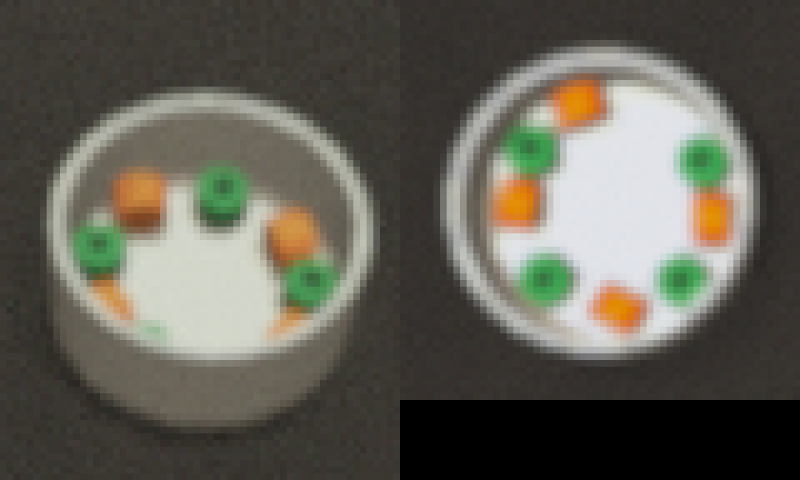

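All eight beads are seen separately on the floor in the top view: greens at (530,148), (703,162), (547,278), (683,278) and oranges lying at (580,103), (520,202), (712,218), (620,310). The pot hasn't moved. Now I hang the rod back.

```bash

python3 -m crank '[[-0.006,-0.012,0,0,0,0,1],[-0.012,-0.024,0,0,0,0,1],[-0.012,-0.024,0,0,0,0,1],[-0.012,-0.024,0,0,0,0,1],[-0.012,-0.024,0,0,0,0,1]]'>/dev/null
python3 -m crank '[[0,0,0,0,0,0,1],[0,0,0,0,0,0,1]]'>/dev/null
python3 t.py 572.3 -109.8 133.2
python3 - <<'E'
from h import *
f=cams.grab_frame('scene');cv2.imwrite('pics/l2.png',cv2.resize(f['image'][156:236,258:328],(560,600),interpolation=3)[:,:,::-1])
E
```

```text
t 15.9 pos [ 573.1 -108.9  234.3] shift [  0.4  -1.1 101.1] ytool 1.226 F [-0.7 -0.6  0.1] M [-0.04  0.01 -0.02] op 0.19881469477042746 g 107.69019842147827 tilt [-0.0001  0.0001]
```

View pics/l2.png

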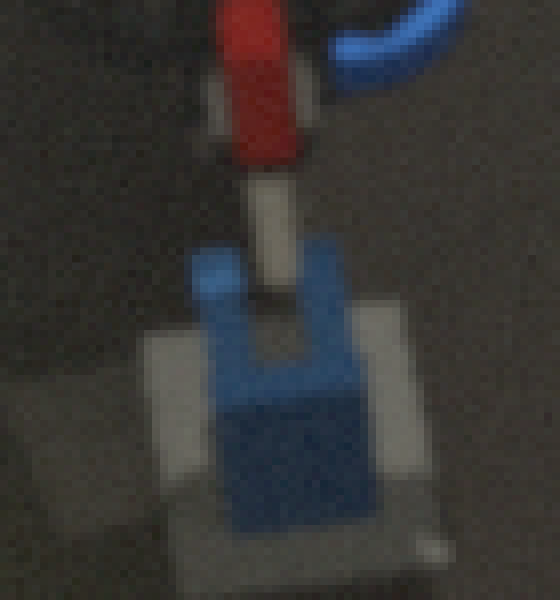

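The rod tip at (278,285) sits above the slot, which is centred at about (275,300). I correct 1 mm and lower.

```bash

python3 -m crank '[[0,-0.001,0.01,0,0,0,1],[0,-0.001,0.02,0,0,0,1],[0,-0.001,0.03,0,0,0,1],[0,-0.001,0.04,0,0,0,1],[0,-0.001,0.05,0,0,0,1]]'|grep -E 'pos|contact'
python3 -m crank '[[0,0,0.01,0,0,0,1],[0,0,0.02,0,0,0,1],[0,0,0.03,0,0,0,1],[0,0,0.04,0,0,0,1],[0,0,0.046,0,0,0,1]]'|grep -E 'pos|contact'
python3 -m crank '[[0,0,0.002,0,0,0,1],[0,0,0.003,0,0,0,1],[0,0,0.003,0,0,0,1],[0,0,0.003,0,0,0,1]]'|grep -E 'pos|contact'
python3 t.py 572.3 -109.8 133.2
```

```text
eef_pos: [572.5, -110.0, 183.0]
contact_force: [0.5, -0.1, -0.5]
eef_pos: [572.4, -110.0, 137.1]
contact_force: [0.6, 0.3, 0.4]
eef_pos: [573.0, -110.2, 135.7]
contact_force: [0.3, 1.4, 0.1]
t 17.35 pos [ 573.  -110.2  135.7] shift [0.8 0.1 2.5] ytool 1.226 F [0.3 1.4 0.1] M [-0.01 -0.04  0.04] op 0.19865567427800643 g 107.68903970718384 tilt [ 0.0008 -0.0002]
```

```bash

python3 -m crank '[[0,0,0.001,0,0,0,1],[0,0,0.001,0,0,0,1],[0,0,0.001,0,0,0,1]]'|grep -E 'pos|contact'
python3 -m crank '[[0,0,0.001,0,0,0,1],[0,0,0.001,0,0,0,1],[0,0,0.001,0,0,0,1]]'|grep -E 'pos|contact'
```

```text
eef_pos: [572.8, -110.1, 134.4]
contact_force: [-0.1, -0.0, -1.2]
eef_pos: [572.7, -110.1, 133.2]
contact_force: [0.3, -0.2, 0.2]
```

```bash

python3 -m crank '[[0,0,0.0005,0,0,0,1],[0,0,0.0005,0,0,0,1],[0,0,0.0005,0,0,0,1]]'|grep -E 'pos|contact'
python3 -m crank '[[0,0,0.0005,0,0,0,1],[0,0,0.0005,0,0,0,1],[0,0,0.0005,0,0,0,1]]'|grep -E 'pos|contact'
```

```text
eef_pos: [572.8, -110.1, 133.2]
contact_force: [-2.5, 0.6, 5.1]
eef_pos: [572.8, -110.1, 133.2]
contact_force: [-4.2, 1.3, 10.1]
```

```bash

python3 -m crank '[[0,0,-0.001,0,0,0,1],[0,0,-0.001,0,0,0,0.75],[0,0,-0.001,0,0,0,0.6],[0,0,-0.001,0,0,0,0.4],[0,0,-0.001,0,0,0,0.2]]' 20|grep -E 'pos|contact|open'
python3 -m crank '[[0,0,0,0,0,0,0],[0,0,0,0,0,0,0],[0,0,0,0,0,0,0],[0,0,-0.015,0,0,0,0],[0,0,-0.04,0,0,0,0]]'|grep -E 'pos|contact|open'
python3 -m crank '[[0,0,-0.04,0,0,0,0],[0,0,-0.08,0,0,0,0],[0.02,0.03,-0.12,0,0,0,0],[0.05,0.06,-0.12,0,0,0,0],[0.08,0.09,-0.12,0,0,0,0]]'|grep -E 'pos|contact|open'
python3 -m crank '[[0.04,0.03,0,0,0,0,0],[0.08,0.06,0,0,0,0,0],[0.11,0.09,0,0,0,0,0],[0.11,0.09,0,0,0,0,0],[0.11,0.09,0,0,0,0,0]]'|grep -E 'pos|contact|open'
python3 - <<'E'
from h import *
f=cams.grab_frame('scene');t=cams.grab_frame('top')
o=np.zeros((600,800,3),np.uint8);o[:480,:400]=cv2.resize(f['image'][160:240,255:325],(400,480),interpolation=3);o[:400,400:]=cv2.resize(t['image'][165:265,230:370],(400,400),interpolation=3)
o[400:,400:720]=cv2.resize(f['image'],(320,200))
cv2.imwrite('pics/end.png',o[:,:,::-1])
E
```

```text
eef_pos: [572.7, -110.1, 133.1]
contact_force: [-0.4, 0.4, -1.3]
opening: 0.723
eef_pos: [571.7, -109.9, 173.1]
contact_force: [1.1, -0.0, 0.4]
opening: 1.003
eef_pos: [528.2, 2.6, 296.3]
contact_force: [0.1, 0.1, 0.0]
opening: 1.0
eef_pos: [454.7, 124.2, 294.4]
contact_force: [-0.4, 0.0, -0.6]
opening: 0.998
```

View pics/end.png

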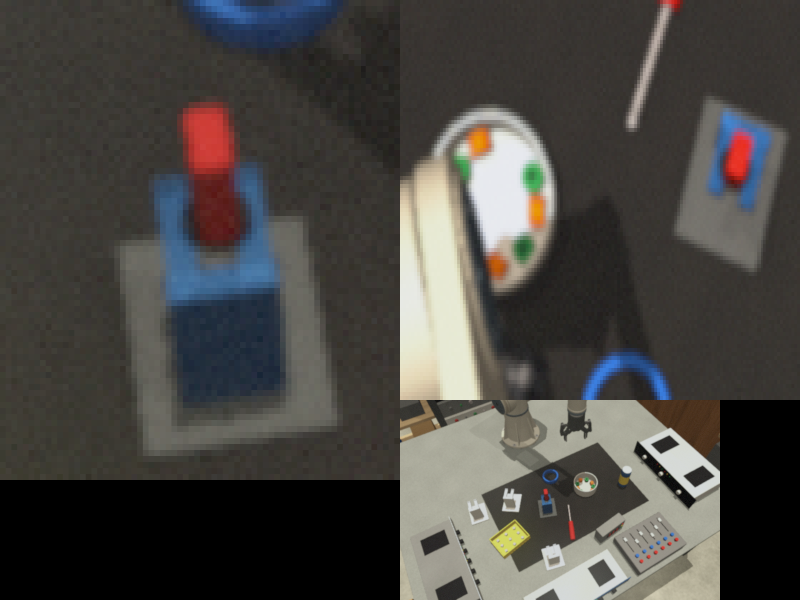

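The rod hangs upright in the blue fork by its collar (left view, handle at (210,140), collar at (217,235)). The gripper is clear, the beads are down in the pot, and the bystanders haven't moved.

```bash
python3 -c "
from rig import sign_off;print(sign_off())"
```

```text
the job is handed in; nothing more can be done
None
```

The job is handed in: I stirred the beads about five turns one way, all eight lay separately on the pot's floor when last checked from above, and the rod hangs upright in the blue stand, released.

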